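# Stamp an incoming carton and ring it out

## Robot

A 6-joint arm with a two-finger parallel gripper is mounted at the origin on the work surface. World frame = base frame: x ahead of the robot, y to its left, z up, the work surface at z = 0. Lengths are in m, angles in rad, forces in N, time in s.
With the tool pointing down it reaches from about 0.375 to 0.925 m from the base axis. Payload 5.7 kg.
Tool frame: the origin (TCP) lies on the front face of the gripper's body, between the roots of the fingers; the fingertips stand 80 mm ahead of it and the grasp point (between the pads) lies 61 mm ahead of it; z points along the fingers, y is the direction in which the jaws open and shut (so a half turn about z gives the same grasp; the last joint's range is limited). The gripper opens to 88 mm and grips with 3 to 60 N. Pads are 20 mm wide; open, the fingers measure 115 mm over their backs; the gripper's body (75 mm by 178 mm) begins 61 mm behind the grasp point.
Start: joints at [1.013, 0.359, 1.51, -0, 1.272, -0.115], TCP at [0.257, 0.542, 0.303] pointing down, gripper open.
Joint ranges: [-2.97, 2.97], [-1.01, 2.36], [0.21, 2.38], [-0.96, 4.11], [0.2, 2.71], [-2.98, 2.98]. Speed limits (rad/s): [2.39, 2.39, 3.14, 3.14, 3.14, 3.14].

## Interface

Orientations are given as a rotation vector (axis times angle).
In Python, from cell import arm gives the robot as it stands. The module is installed in compiled form; this text tells all that it offers.
- The arm moves only by the tool send_rows, never from a script. Its argument "increments" is a list of rows, each a list of 6 numbers: the shift along the tool's x, y, z normalised to -1 to 1, where 1 is 250 mm, then the turn, a rotation vector about the tool's x, y, z normalised to -1 to 1, where 1 is 0.5 rad. A call has 1 to 20 rows; each row is the pose to reach, as a shift and turn from the pose commanded when the call began, along the tool's axes at that moment; what a row does not reach only later rows make up. A row lasts 1/10 s, in which the tool goes at most 50 mm and 8.59 degrees, less where a joint would pass 70% of its speed; a pose out of reach is approached as far as the arm can. A call with a number of a shift or a turn outside -1 to 1 is refused whole. A call with a gripper value outside its range is refused whole. "fingers" is the closure, from 0 (fully open) to 1 (shut), set as the call begins (left out, the last holds). The fingers move at their own pace and stop on an object; the grip force is fixed at half the most. Time passes only in rows, so rows that repeat a pose let the fingers close. It gives the time, the measured TCP pose, the force and the opening at its end, in the units of the state.
- arm.sense(): the state, without advancing time (a new reading comes with each control period).
- arm.snapshot(name): name is "scene" or "side" or "wrist"; returns a dict with "image" (384x512x3 uint8, red, green, blue), "range_z" (384x512 float32, m along the optical axis (not along the pixel's ray), 0 where there is no reading), "fx", "fy", "cx", "cy" (pixels), "rvec" (rotation vector, rad) and "tvec" (3), from world to camera coordinates, as OpenCV has them; the wrist camera has in their place "hand_eye" (4x4, takes a point from camera to tool coordinates, whose origin is the TCP and whose axes are the flange's). Camera axes: x right, y down, z forward; pixel columns grow to the right and rows downward; lengths in m; the calibration is good to about 2 mm. A picture is of the moment at which its call begins: read the wrist's pose just before it.
- arm.hand_in(): hands the job in, once; it reports no verdict.
Trained networks look in a picture, given as the dict that the camera call returned (one of the last four; its "shot" number tells which), for a name from the list of things; names that differ only in an ending like _2 or _b are one class to them, and where a whole thing is asked for, a point or a joint stands for the part that bears it (a point fixed in the world has none). Each returns a list of dicts, best first, with "conf" (0 to 1); they miss things now and then, are a little off and sometimes report something else, mostly with a low value. They report only what shows in the picture. A call takes as long as a camera call. They do not tell look-alikes from the thing itself.
- arm.regions_of(picture, label): "pixels" (384x512 bool, what is visible of it) and "extent" ([left, top, width, height] in pixels, round what is visible of it).
The state is a dict: "t": time; "joint_positions": joint angles; "qd": joint speeds; "tau": joint torques, N m; "eef_pos": TCP position; "eef_rot": TCP orientation; "wrist_force": force on the tool from outside, world axes, zero at the start; "torque": the same for the moment, N m; "opening": finger opening in m.
Only numpy, scipy, OpenCV 4.12 (cv2) and the standard library are available. Lean on these libraries where they do the work, as an engineer would, in place of code of your own. Each camera call takes 0.05 s, during which the arm holds its last target.

## Task

Set the small loose carton flat in the nest of the stamping stand and let go of it, then push the stand's spring plunger fully down to its stop so that the carton is stamped, and let it come back up. Then take the carton out, set it down flat and right way up in the open out tray without dropping or throwing it, and finally press the desk bell's plunger fully down to its stop and let go. Do not sound the bell before that, and leave the roll of tape, the bigger box and the pen cup where they are.

Things in the scene. Friction and masses are not known exactly. Their poses are not given: they have to be found in the camera images.
- carton: Small plain cardboard carton, loose, 80 mm long (its x) x 56 mm wide (its y) x 44 mm high, about 0.15 kg, stiff, paper tape along its top and down both ends. Origin: centre of its underside, z up. Ends alike. Starts flat on the bench, its length within 35 degrees of the robot's left-right line. Gripped across its width 12 mm from one end, the rest can reach in under the stand's head.
- stand: Grey stamping stand fixed to the bench. Origin: on the bench below the nest centre; +x points into it, z up, its open front (-x) faces the robot's right (world -y) within 16 degrees. Base plate 12 mm thick, x -65 to 125, y +-55 mm; column 70 mm wide at x 80 to 110. Stamp foot of radius 18 mm hangs over the nest centre, its underside 81 mm above the bench at rest.
- nest (a point): Centre of the nest floor, 12 mm above the bench, axes as the stand's. The carton's origin belongs here, length along x. Low guides, faces at: back stop x 43.5 mm (14 mm high), sides y +-32 (10 high, x 7 to 42 only), front lip x -44 to -49 (8 high, 36 wide). So 3.5 to 4 mm play; lower it in behind the lip, lift it out over it. In the nest it can be lifted 20 mm before it meets the foot.
- head_edge (a point): Middle of the lower front edge of the stand's overhanging head, 24 mm in front (-x) of the nest centre, 92 mm above the bench. The head is 60 mm wide, 30 mm high, and runs back to the column. A gripper pointing straight down strikes it while holding the carton's front end in the nest; one leaned 35 to 45 degrees, its body out of the stand's front, fingers pointing down and in (+x), clears it.
- stamp (a joint): Spring plunger of the stand, m: 0 up, 0.025 fully down at its stop. It moves straight down, springs back by itself, and needs about 5 N at first and 12 N at the stop. At the stop its rubber foot just meets the carton's top.
- stamp_top (a point): Centre of the top of the plunger's black round knob (40 mm across, 14 mm thick), right above the nest centre; 168 mm above the bench at rest, 143 mm at the stop. Moves with the plunger.
- tray: Open grey out tray, loose, 0.9 kg, 180 mm (x) x 160 mm (y), walls 30 mm high and 5 mm thick. Origin: centre of its underside. Yaw within 15 degrees.
- tray_in (a point): Centre of the tray's inner floor (5 mm above the bench), axes as the tray's.
- bell_plunger (a joint): Plunger of the desk bell, m: 0 up, 0.007 fully down at its stop. It moves straight down, springs back, about 5 N at the stop.
- bell_top (a point): Centre of the top of the bell's plunger (steel button 20 mm across), 56 mm above the bench at rest, on top of a steel dome on a black foot 72 mm across, fixed to the bench. Moves with the plunger.
- tape: Bystander: roll of tape lying flat, 80 mm across, 48 mm high, origin under its centre.
- bigbox: Bystander: bigger cardboard box, 100 (x) x 120 (y) x 80 mm high, origin under its centre.
- pencup: Bystander: dark round cup with pens, 64 mm across, 85 mm high (pens to 130 mm), origin under its centre.
There are look-alikes about, which are no part of the job. What is shaped like the carton but blue or red is not meant.

How it is judged:
By the outcome, as a careful person would: the job done as asked, in the order asked, and still so for the second after the job is handed in, with the robot touching nothing.
It also fails if it takes over 72 s, if anything falls off the work surface, if the arm or the gripper's body presses on something with over 40 N, if the wrist force passes 120 N, or if a joint passes its speed limit or range.

## Working session

There is one attempt and no reset: what is moved stays moved. The work goes in short steps, Python scripts to look and compute and a tool call to move; the robot and the scene stay as the last step left them, time stands still between calls to the robot, and variables do not carry over. Pictures are saved under pics/ and viewed, and the job is handed in when it is done.

Besides the shell and the picture viewer there is one more tool, called after ">>>" as name([rows], argument=value, ...), one row to a line, values as JSON. send_rows: Moves the arm, as the interface text tells. Scaled input: -1 to 1 covers 250 mm each way for a shift and 0.5 rad each way for a turn. Its arguments: {"type":"object","properties":{"increments":{"type":"array"},"fingers":{"type":"number"}},"required":["increments"]}

```bash
mkdir -p pics; ls
cat > h.py <<'E'
import numpy as np,cv2
from cell import arm
from scipy.spatial.transform import Rotation as R
def save(p,n,s=1):
    cv2.imwrite('pics/'+n+'.png',cv2.cvtColor(p['image'],cv2.COLOR_RGB2BGR))
def cloud(p,st=None):
    z=p['range_z'].astype(float);v,u=np.mgrid[0:384,0:512]
    P=np.stack([(u-p['cx'])/p['fx']*z,(v-p['cy'])/p['fy']*z,z],-1)
    if 'rvec' in p:
        Rm=R.from_rotvec(np.ravel(p['rvec'])).as_matrix();t=np.ravel(p['tvec'])
        W=(P-t)@Rm
    else:
        H=np.array(p['hand_eye']);W=P@H[:3,:3].T+H[:3,3]
        W=W@R.from_rotvec(st['eef_rot']).as_matrix().T+np.array(st['eef_pos'])
    W[z<=0]=np.nan
    return W
E
python3 - <<'E'
from h import *
s=arm.sense();print(s)
for n in['scene','side']:
    p=arm.snapshot(n);save(p,n+'1')
    W=cloud(p);np.save(n+'1.npy',W)
    for l in['carton','stand','tray','bell_plunger','stamp','tape','bigbox','pencup']:
        for r in arm.regions_of(p,l):
            m=r['pixels'];q=W[m];q=q[~np.isnan(q[:,0])]
            print(n,l,round(r['conf'],2),r['extent'],np.round(np.median(q,0),3) if len(q) else 0,np.round(np.percentile(q,98,axis=0),3) if len(q) else 0)
s=arm.sense()
p=arm.snapshot('wrist');save(p,'wrist1')
E
```

```text
pics
{'t': 0.0, 'joint_positions': array([ 1.01292066e+00,  3.59431112e-01,  1.51142282e+00,  1.04654057e-05,
        1.27253816e+00, -1.15094630e-01]), 'qd': array([-9.86196189e-04, -2.47394663e-03, -2.89509013e-04,  4.75235235e-04,
        1.39899682e-05, -6.60653458e-05]), 'tau': array([ 3.76992521e-04, -5.15373230e+01, -2.70727140e+01,  6.74782880e-02,
        3.52463324e-02, -5.34656488e-05]), 'eef_pos': array([0.25677699, 0.54166213, 0.30185714]), 'eef_rot': array([-6.89723017e-01, -3.06432497e+00,  2.66234119e-03]), 'wrist_force': array([ 0.70162287,  0.58778478, -0.06177629]), 'torque': array([-0.01667168, -0.00506324, -0.01329536]), 'opening': 0.08816902630161945}
scene carton 0.91 [332.4, 254.3, 33.1, 30.9] [0.407 0.36  0.043] [0.442 0.393 0.047]
scene carton 0.8 [296.2, 257.4, 31.5, 43.7] [0.512 0.339 0.043] [0.535 0.373 0.047]
scene carton 0.8 [264.3, 226.1, 19.6, 28.8] [0.54  0.184 0.044] [0.573 0.216 0.048]
scene carton 0.78 [315.8, 216.6, 31.0, 29.6] [0.372 0.23  0.043] [0.406 0.259 0.047]
scene carton 0.33 [232.7, 288.5, 30.9, 39.4] [0.713 0.338 0.052] [0.744 0.374 0.
[... 1224 characters left out ...]
7 [310.7, 282.1, 113.8, 99.7] [ 0.498 -0.35   0.006] [ 0.593 -0.266  0.032]
side bell_plunger 0.73 [228.7, 198.3, 69.3, 85.3] [ 0.495 -0.035  0.02 ] [0.55  0.064 0.169]
side stamp 0.52 [256.1, 201.7, 18.9, 19.3] [ 0.498 -0.052  0.168] [ 0.518 -0.031  0.17 ]
side stamp 0.26 [310.0, 282.3, 112.9, 101.7] [ 0.499 -0.35   0.006] [ 0.593 -0.267  0.031]
side tape 0.64 [331.0, 230.1, 31.6, 32.6] [ 0.663 -0.176  0.036] [ 0.71  -0.137  0.05 ]
side bigbox 0.83 [383.9, 241.6, 79.7, 71.2] [ 0.664 -0.364  0.078] [ 0.753 -0.301  0.083]
side pencup 0.88 [224.6, 153.1, 18.0, 26.3] [0.702 0.322 0.058] [0.743 0.37  0.089]
side pencup 0.53 [385.1, 240.2, 77.8, 73.1] [ 0.664 -0.364  0.077] [ 0.755 -0.3    0.083]
```

Run:
```python
import cv2
a=cv2.imread('pics/scene1.png')[100:350,130:420];cv2.imwrite('pics/sc1.png',cv2.resize(a,None,fx=2.4,fy=2.4,interpolation=2))
a=cv2.imread('pics/side1.png')[130:400,120:480];cv2.imwrite('pics/sd1.png',cv2.resize(a,None,fx=2.2,fy=2.2,interpolation=2))
```

```text
(no output)
```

View pics/sc1.png

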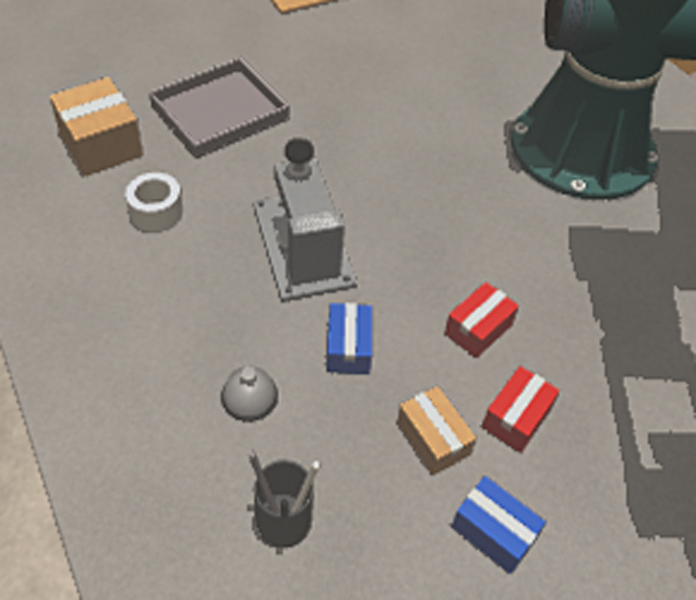

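View pics/sd1.png

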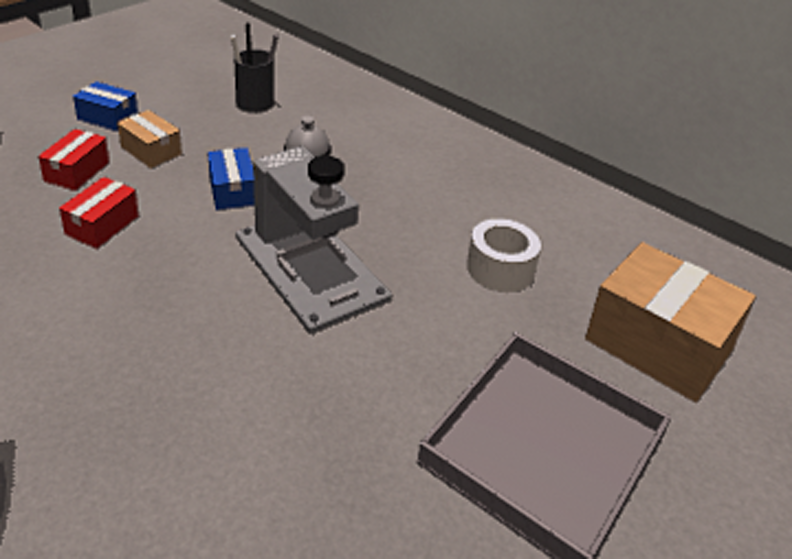

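View pics/wrist1.png

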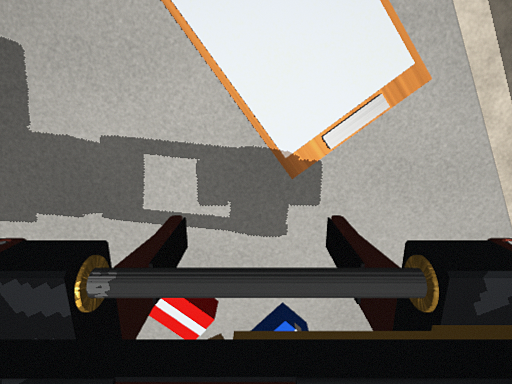

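The brown carton is at scene pixel ~(312,278), with red and blue look-alikes around it. The bell is at ~(234,262), the stand at ~(255,190), the tray at ~(222,144). Next I'll measure their poses.

Run:
```python
from h import *
A=np.load('scene1.npy').reshape(-1,3);B=np.load('side1.npy').reshape(-1,3)
def rect(P,msg):
    P=P.astype(np.float32)
    c,s,a=cv2.minAreaRect((P[:,:2]*1000).astype(np.float32))
    print(msg,len(P),np.round(c,1),np.round(s,1),round(a,1),'z',np.round(np.median(P[:,2]),4))
def sel(Q,c,r,z0,z1):
    return Q[(np.hypot(Q[:,0]-c[0],Q[:,1]-c[1])<r)&(Q[:,2]>z0)&(Q[:,2]<z1)]
for n,Q in(('sc',A),('sd',B),('both',np.vstack([A,B]))):
    Q=Q[~np.isnan(Q[:,0])]
    rect(sel(Q,(.507,.335),.055,.040,.05),n+' carton')
    rect(sel(Q,(.54,.184),.055,.040,.05),n+' blue')
    k=sel(Q,(.5,-.045),.04,.160,.18); rect(k,n+' knob');
    rect(sel(Q,(.52,.0),.14,.007,.017),n+' base')
    rect(sel(Q,(.52,.02),.1,.105,.135),n+' head')
    rect(sel(Q,(.50,-.35),.14,.024,.036),n+' trayrim')
    rect(sel(Q,(.50,-.35),.14,.002,.012),n+' trayfloor')
    b=sel(Q,(.66,.2),.08,.01,.08); rect(b,n+' bell');
    rect(sel(Q,b[:,:2].mean(0),.05,.052,.06),n+' belltop')
    rect(sel(Q,(.68,-.156),.06,.03,.06),n+' tape')
    rect(sel(Q,(.71,-.32),.1,.07,.09),n+' big')
    rect(sel(Q,(.714,.345),.06,.06,.09),n+' cup')
    print()
```

```text
sc carton 510 [506.2 333. ] [57.3 81.6] 1.2 z 0.0443
sc blue 382 [535.3 171.4] [81.8 53.3] 60.7 z 0.0443
sc knob 98 [501.1 -43.1] [39.2 35. ] 35.0 z 0.1681
sc base 530 [508.1 -14.7] [193.1 110.2] 77.5 z 0.012
sc head 638 [511.2  -1.5] [135.5  69.7] 77.0 z 0.1221
sc trayrim 246 [ 500.9 -344.2] [180.7 166.2] 7.7 z 0.0285
sc trayfloor 1069 [ 498.7 -349.9] [269.1 274.9] 70.7 z 0.0051
sc bell 355 [682.2 183. ] [61.9 60.7] 23.7 z 0.0301
sc belltop 34 [682.3 179.4] [18.  18.6] 84.4 z 0.0557
sc tape 286 [ 678.3 -168.4] [79.8 77.9] 61.2 z 0.0467
sc big 602 [ 705.3 -351. ] [100.9 126.2] 2.9 z 0.0803
sc cup 291 [714.2 343. ] [63.5 62.3] 83.4 z 0.077

sd carton 258 [506.6 331. ] [57.7 83. ] 2.3 z 0.0447
sd blue 278 [535.8 169.9] [80.3 55.7] 58.6 z 0.0449
sd knob 169 [501.3 -48.2] [36.4 37.5] 47.7 z 0.1683
sd base 1598 [515.4  10.8] [249.4 110.7] 77.3 z 0.0127
sd head 904 [509.7  -4.8] [136.8  68.9] 76.4 z 0.1224
sd trayrim 1106 [ 501.9 -345.5] [183.  160.4] 6.9 z 0.0299
sd trayfloor 5764 [ 512.7 -335.9] [241.1 276.9] 51.1 z 0.0057
sd bell 223 [677.3 169.1] [45.5 62.7] 56.5 z 0.0315
sd belltop 21
[... 179 characters left out ...]
  57.6] 40.1 z 0.0749

both carton 768 [506.4 331.6] [58.  84.5] 1.6 z 0.0445
both blue 660 [536.7 170.6] [81.9 56.1] 60.3 z 0.0446
both knob 267 [501.9 -45.7] [40.4 40.6] 44.6 z 0.1682
both base 2128 [514.4  10.9] [250.2 110.8] 77.9 z 0.0126
both head 1542 [510.7  -3.6] [139.7  69.7] 77.0 z 0.1223
both trayrim 1352 [ 501.6 -343.8] [183.  166.4] 7.0 z 0.0297
both trayfloor 6833 [ 501.5 -350. ] [273.2 276.1] 40.5 z 0.0057
both bell 578 [683.9 179.5] [62.1 68.4] 30.4 z 0.0307
both belltop 55 [682.2 179. ] [19.  18.6] 85.4 z 0.0561
both tape 835 [ 678.4 -170.6] [82.8 80.8] 71.4 z 0.0469
both big 2420 [ 706.8 -352. ] [105.7 127.8] 3.8 z 0.0807
both cup 509 [713.9 340.5] [68.5 62.3] 83.3 z 0.0761
```

```bash
cat >> h.py <<'E'
def Rt(yaw,lean):
    "yaw: world angle (deg) of stand/carton +x; lean deg: fingers point down and toward +x"
    a=np.radians(yaw);l=np.radians(lean);d=np.array([np.cos(a),np.sin(a),0]);Z=np.array([0,0,1.])
    z=np.sin(l)*d-np.cos(l)*Z; x=np.cos(l)*d+np.sin(l)*Z
    return np.stack([x,np.cross(z,x),z],1)
def plan(g,yaw,lean,off=.061):
    "g: where the point 'off' ahead of TCP should be"
    s=arm.sense();T=Rt(yaw,lean);p=np.array(g)-off*T[:,2]
    C=R.from_rotvec(s['eef_rot']).as_matrix()
    sh=C.T@(p-s['eef_pos'])/.25; rv=R.from_matrix(C.T@T).as_rotvec()/.5
    print('t',round(s['t'],2),'tcp tgt',p.round(4),'now',s['eef_pos'].round(4),'tip now',(s['eef_pos']+C[:,2]*.061).round(4))
    print('  row',np.r_[sh,rv].round(4).tolist(),'rows',round(max(np.linalg.norm(sh)*5,np.degrees(np.linalg.norm(rv)*.5)/8.59),1),'scale',max(1,abs(np.r_[sh,rv]).max()).round(2))
    return np.r_[sh,rv]
E
python3 - <<'E'
from h import *
plan((.506,.29,.15),91.5,40)
E
```

```text
t 0.95 tcp tgt [0.507  0.2508 0.1967] now [0.2571 0.5421 0.3026] tip now [0.2571 0.5421 0.2416]
  row [-1.4027, -0.6244, 0.4236, -0.768, 1.2499, 2.1096] rows 8.6 scale 2.11
```

>>> send_rows([
  [-0.7, -0.3, 0.1, -0.36, 0.6, 0.98],
  [-0.7, -0.3, 0.1, -0.36, 0.6, 0.98],
  [-0.7, -0.3, 0.1, -0.36, 0.6, 0.98],
  [-0.7, -0.3, 0.1, -0.36, 0.6, 0.98],
  [-0.7, -0.3, 0.1, -0.36, 0.6, 0.98],
  [-0.7, -0.3, 0.1, -0.36, 0.6, 0.98],
], fingers=0.15)

```text
t: 1.55
eef_pos: [0.3842, 0.3979, 0.2775]
eef_rot: [-1.302, -2.559, -0.346]
wrist_force: [0.0, 0.5, 0.4]
opening: 0.0744
```

Run:
```python
from h import *
print(arm.sense()['joint_positions'],arm.sense()['opening'])
plan((.506,.28,.15),91.5,40)
```

```text
[ 0.49061217  0.28426818  1.74369739  0.38739317  1.09134272 -0.31531644] 0.07437510076798617
t 1.55 tcp tgt [0.507  0.2408 0.1967] now [0.3842 0.3979 0.2775] tip now [0.3774 0.4174 0.2201]
  row [-0.8591, 0.0087, 0.0477, -0.4153, 0.6525, 1.1186] rows 4.5 scale 1.12
```

>>> send_rows([
  [-0.86, 0.01, 0.04, -0.37, 0.58, 1.0],
  [-0.86, 0.01, 0.04, -0.37, 0.58, 1.0],
  [-0.86, 0.01, 0.04, -0.37, 0.58, 1.0],
  [-0.86, 0.01, 0.04, -0.37, 0.58, 1.0],
  [-0.86, 0.01, 0.04, -0.37, 0.58, 1.0],
  [-0.86, 0.01, 0.04, -0.37, 0.58, 1.0],
  [-0.86, 0.01, 0.04, -0.37, 0.58, 1.0],
])

```text
t: 2.25
eef_pos: [0.5061, 0.2442, 0.1991]
eef_rot: [-1.741, -1.927, -0.62]
wrist_force: [0.0, 0.1, -0.1]
opening: 0.0744
```

Run:
```python
from h import *
print(arm.sense()['joint_positions'],arm.sense()['opening'])
plan((.506,.28,.15),91.5,40)
s=arm.sense();p=arm.snapshot('wrist');save(p,'w2');W=cloud(p,s);np.save('w2.npy',W)
Q=W.reshape(-1,3);Q=Q[~np.isnan(Q[:,0])]
q=Q[(np.hypot(Q[:,0]-.506,Q[:,1]-.332)<.056)&(Q[:,2]>.037)&(Q[:,2]<.052)]
print(len(q),np.median(q[:,2]) if len(q) else 0,cv2.minAreaRect((q[:,:2]*1000).astype(np.float32)) if len(q) else 0)
```

```text
[-0.01825165  0.46496628  1.84874394  0.78175374  1.05335046 -0.59906797] 0.07437373061151734
t 2.25 tcp tgt [0.507  0.2408 0.1967] now [0.5061 0.2442 0.1991] tip now [0.5035 0.2816 0.1509]Traceback (most recent call last):
  File "<stdin>", line 3, in <module>
  File "h.py", line 28, in plan
    print('  row',np.r_[sh,rv].round(4).tolist(),'rows',round(max(np.linalg.norm(sh)*5,np.degrees(np.linalg.norm(rv)*.5)/8.59),1),'scale',max(1,abs(np.r_[sh,rv]).max()).round(2))
                                                                                                                                          ^^^^^^^^^^^^^^^^^^^^^^^^^^^^^^^^^^^^
AttributeError: 'int' object has no attribute 'round'
```

```bash
sed -i 's/max(1,abs(np.r_\[sh,rv\]).max()).round(2)/round(float(max(1,abs(np.r_[sh,rv]).max())),2)/' h.py
python3 - <<'E'
from h import *
plan((.506,.28,.15),91.5,40)
s=arm.sense();p=arm.snapshot('wrist');save(p,'w2');W=cloud(p,s);np.save('w2.npy',W)
Q=W.reshape(-1,3);Q=Q[~np.isnan(Q[:,0])]
q=Q[(np.hypot(Q[:,0]-.506,Q[:,1]-.332)<.056)&(Q[:,2]>.037)&(Q[:,2]<.052)]
print(len(q),np.median(q[:,2]) if len(q) else 0,cv2.minAreaRect((q[:,:2]*1000).astype(np.float32)) if len(q) else 0)
E
```

```text
t 2.25 tcp tgt [0.507  0.2408 0.1967] now [0.5061 0.2442 0.1991] tip now [0.5035 0.2816 0.1509]
  row [-0.0168, 0.0023, -0.0012, -0.0537, 0.0717, 0.1319] rows 0.5 scale 1.0
4403 0.04437761826509598 ((506.74298095703125, 333.721435546875), (56.03374099731445, 81.07707977294922), 1.5748685598373413)
```

View pics/w2.png

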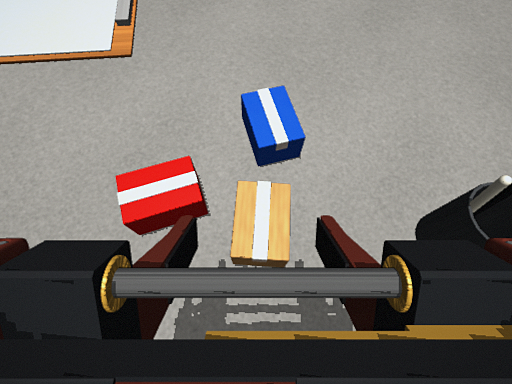

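The wrist view shows the brown carton at (262,222), between and beyond the fingers. It measures 56x81 mm, centred at (0.5067,0.3337) with its length at 91.6°.

Run:
```python
from h import *
plan((.5075,.3057,.10),91.57,40)
plan((.5075,.3057,.027),91.57,40)
```

```text
t 2.3 tcp tgt [0.5086 0.2665 0.1467] now [0.5058 0.2445 0.1994] tip now [0.5033 0.2819 0.1513]
  row [-0.0614, 0.0148, 0.2195, -0.0519, 0.0717, 0.1317] rows 1.1 scale 1.0
t 2.3 tcp tgt [0.5086 0.2665 0.0737] now [0.5058 0.2445 0.1994] tip now [0.5033 0.2819 0.1513]
  row [-0.2407, 0.0086, 0.4499, -0.0519, 0.0717, 0.1317] rows 2.6 scale 1.0
```

>>> send_rows([
  [-0.0614, 0.0148, 0.2195, -0.0519, 0.0717, 0.1317],
  [-0.0614, 0.0148, 0.2195, -0.0519, 0.0717, 0.1317],
  [-0.0614, 0.0148, 0.2195, -0.0519, 0.0717, 0.1317],
  [-0.12, 0.0127, 0.295, -0.0519, 0.0717, 0.1317],
  [-0.18, 0.0107, 0.372, -0.0519, 0.0717, 0.1317],
  [-0.21, 0.0097, 0.411, -0.0519, 0.0717, 0.1317],
  [-0.21, 0.0097, 0.411, -0.0519, 0.0717, 0.1317],
])

```text
t: 3.0
eef_pos: [0.5096, 0.2647, 0.0856]
eef_rot: [-1.792, -1.835, -0.652]
wrist_force: [-0.1, -0.1, 0.6]
opening: 0.0748
```

Run:
```python
from h import *
plan((.5075,.3057,.027),91.57,40)
```

```text
t 3.0 tcp tgt [0.5086 0.2665 0.0737] now [0.5096 0.2647 0.0856] tip now [0.5086 0.3039 0.0389]
  row [-0.025, -0.0039, 0.041, 0.003, -0.0006, -0.0064] rows 0.2 scale 1.0
```

>>> send_rows([
  [-0.025, -0.004, 0.041, 0, 0, 0],
  [-0.025, -0.004, 0.041, 0, 0, 0],
  [-0.025, -0.004, 0.041, 0, 0, 0],
])

```text
t: 3.3
eef_pos: [0.5089, 0.2661, 0.0739]
eef_rot: [-1.793, -1.834, -0.653]
wrist_force: [0.4, 0.1, -1.1]
opening: 0.0745
```

>>> send_rows([
  [0, 0, 0, 0, 0, 0],
  [0, 0, 0, 0, 0, 0],
  [0, 0, 0, 0, 0, 0],
  [0, 0, 0, 0, 0, 0],
  [0, 0, 0, 0, 0, 0],
  [0, 0, 0, 0, 0, 0],
], fingers=1)

```text
t: 3.9
eef_pos: [0.5088, 0.266, 0.0738]
eef_rot: [-1.794, -1.834, -0.653]
wrist_force: [-1.4, -2.8, 5.2]
opening: 0.0558
```

Run:
```python
from h import *
plan((.5075,.3057,.027),91.57,40)
plan((.5075,.3057,.13),91.57,40)
```

```text
t 3.9 tcp tgt [0.5086 0.2665 0.0737] now [0.5088 0.266  0.0738] tip now [0.5079 0.3052 0.0271]
  row [0.0014, -0.001, 0.0015, 0.0058, -0.0011, -0.0083] rows 0.0 scale 1.0
t 3.9 tcp tgt [0.5086 0.2665 0.1767] now [0.5088 0.266  0.0738] tip now [0.5079 0.3052 0.0271]
  row [0.2664, -0.0012, -0.314, 0.0058, -0.0011, -0.0083] rows 2.1 scale 1.0
```

>>> send_rows([
  [0.05, 0, -0.06, 0, 0, 0],
  [0.2, 0, -0.236, 0, 0, 0],
  [0.3, 0, -0.357, 0, 0, 0],
  [0.45, 0, -0.536, 0, 0, 0],
  [0.6, 0, -0.714, 0, 0, 0],
  [0.6, 0, -0.714, 0, 0, 0],
  [0.6, 0, -0.714, 0, 0, 0],
])

```text
t: 4.6
eef_pos: [0.5099, 0.2662, 0.3087]
eef_rot: [-1.794, -1.838, -0.658]
wrist_force: [1.5, -0.5, -2.4]
opening: 0.0562
```

Run:
```python
from h import *
u=np.array([np.cos(np.radians(77)),np.sin(np.radians(77))]);N=np.array([.5013,-.0445])
print(arm.sense()['opening'],arm.sense()['joint_positions'])
for d in(.028,.19):
  g=N-d*u;print(d,g)
plan((*g,.26),77,40)
```

```text
0.05615364837584385 [ 0.00711805  0.31380712  1.76254506  0.76196274  1.19633467 -0.35597931]
0.028 [ 0.49500137 -0.07178236]
0.19 [ 0.4585593  -0.22963031]
t 4.6 tcp tgt [ 0.4497 -0.2678  0.3067] now [0.5099 0.2662 0.3087] tip now [0.5093 0.3053 0.262 ]
  row [-1.6362, -0.289, -1.3636, -0.313, -0.0006, 0.3887] rows 10.7 scale 1.64
```

>>> send_rows([
  [-0.14, -0.025, -0.117, -0.03, 0, 0.03],
  [-0.3, -0.053, -0.25, -0.06, 0, 0.07],
  [-0.82, -0.145, -0.68, -0.157, 0, 0.194],
  [-0.82, -0.145, -0.68, -0.157, 0, 0.194],
  [-0.82, -0.145, -0.68, -0.157, 0, 0.194],
  [-0.82, -0.145, -0.68, -0.157, 0, 0.194],
])

```text
t: 5.2
eef_pos: [0.4777, -0.0042, 0.3022]
eef_rot: [-1.923, -1.726, -0.693]
wrist_force: [1.3, 0.0, -1.3]
opening: 0.0561
```

Run:
```python
from h import *
print(arm.sense()['opening'],arm.sense()['joint_positions'])
plan((.4585,-.2296,.26),77,40)
```

```text
0.056062885564497615 [-0.54387661  0.29719309  1.80916657  0.62679848  1.417751   -0.65830232]
t 5.2 tcp tgt [ 0.4497 -0.2678  0.3067] now [ 0.4777 -0.0042  0.3022] tip now [0.4816 0.0348 0.2554]
  row [-0.8006, -0.001, -0.6953, -0.1662, 0.0012, 0.1783] rows 5.3 scale 1.0
```

>>> send_rows([
  [-0.8, 0, -0.695, -0.166, 0, 0.178],
  [-0.8, 0, -0.695, -0.166, 0, 0.178],
  [-0.8, 0, -0.695, -0.166, 0, 0.178],
  [-0.8, 0, -0.695, -0.166, 0, 0.178],
  [-0.8, 0, -0.695, -0.166, 0, 0.178],
  [-0.8, 0, -0.695, -0.166, 0, 0.178],
  [-0.8, 0, -0.695, -0.166, 0, 0.178],
  [-0.8, 0, -0.695, -0.166, 0, 0.178],
])

```text
t: 6.0
eef_pos: [0.4511, -0.2631, 0.3078]
eef_rot: [-2.036, -1.625, -0.746]
wrist_force: [-0.6, 0.0, -1.4]
opening: 0.0557
```

Run:
```python
from h import *
print(arm.sense()['opening'],arm.sense()['joint_positions'])
plan((.4585,-.2296,.26),77,40)
plan((.4585,-.2296,.15),77,40)
s=arm.sense();p=arm.snapshot('wrist');save(p,'w3');W=cloud(p,s);np.save('w3.npy',W)
Q=W.reshape(-1,3);Q=Q[~np.isnan(Q[:,0])]
def rect(q,m):
    if len(q)<4: print(m,len(q));return
    print(m,len(q),np.median(q[:,2]).round(4),cv2.minAreaRect((q[:,:2]*1000).astype(np.float32)))
r=lambda c,r,a,b:Q[(np.hypot(Q[:,0]-c[0],Q[:,1]-c[1])<r)&(Q[:,2]>a)&(Q[:,2]<b)]
rect(r((.501,-.045),.04,.16,.18),'knob')
rect(r((.52,.02),.1,.115,.135),'headtop')
rect(r((.51,.0),.14,.008,.017),'base')
rect(r((.46,-.2),.06,.2,.3),'carton')
```

```text
0.05572199483035872 [-0.95081316  0.43560178  1.56462761  0.50491168  1.64243204 -0.82186928]
t 6.0 tcp tgt [ 0.4497 -0.2678  0.3067] now [ 0.4511 -0.2631  0.3078] tip now [ 0.4599 -0.2247  0.2612]
  row [-0.0178, -0.0014, -0.0094, -0.003, -0.0066, 0.0054] rows 0.1 scale 1.0
t 6.0 tcp tgt [ 0.4497 -0.2678  0.1967] now [ 0.4511 -0.2631  0.3078] tip now [ 0.4599 -0.2247  0.2612]
  row [-0.3017, -0.0017, 0.3267, -0.003, -0.0066, 0.0054] rows 2.2 scale 1.0
knob 814 0.1681 ((502.0320129394531, -45.20497131347656), (38.414459228515625, 38.81132507324219), 24.7518310546875)
headtop 1577 0.1223 ((514.1282958984375, 10.361629486083984), (108.12010955810547, 70.18367004394531), 76.81126403808594)
base 184 0.0124 ((526.2987060546875, 62.30287170410156), (28.443359375, 109.82621765136719), 78.36078643798828)
carton 16551 0.2786 ((461.1398620605469, -203.73599243164062), (98.72813415527344, 80.30663299560547), 82.97370910644531)
```

View pics/w3.png

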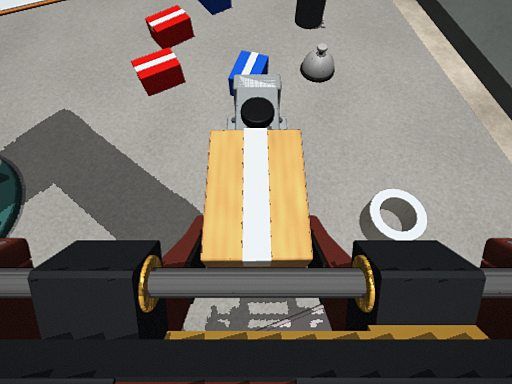

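Run:
```python
from h import *
W=np.load('w3.npy')
s=arm.sense()
m=np.zeros((384,512),bool);m[135:258,205:307]=1
q=W[m];q=q[~np.isnan(q[:,0])];q=q[abs(q[:,2]-.279)<.012]
c=q.mean(0);U,S,V=np.linalg.svd(q-c,full_matrices=False);n=V[2]*np.sign(V[2][2]);print('normal',n,c,len(q))
q=W.reshape(-1,3);q=q[(abs(q[:,2]-.279)<.01)&(np.hypot(q[:,0]-.46,q[:,1]+.2)<.07)]
q=q[abs((q-c)@n)<.003]
r=cv2.minAreaRect((q[:,:2]*1000).astype(np.float32));print(r)
C=R.from_rotvec(s['eef_rot']).as_matrix();g=s['eef_pos']+.061*C[:,2];print('grasp',g,'tool yaw',np.degrees(np.arctan2(C[1,0],C[0,0])),'lean',np.degrees(np.arctan2(np.hypot(*C[:2,2]),-C[2,2])))
cc=np.array(r[0])/1000;print('cen-grasp',cc-g[:2],np.linalg.norm(cc-g[:2]))
```

```text
normal [-2.01177346e-03 -6.40675048e-04  9.99997771e-01] [ 0.46497744 -0.20170727  0.27854887] 12169
((468.75897216796875, -202.9227294921875), (97.49134826660156, 75.02216339111328), 69.18114471435547)
grasp [ 0.45994352 -0.22414632  0.26169832] tool yaw 77.27269626949334 lean 40.16580096687956
cen-grasp [0.00881545 0.02122359] 0.022981581139392752
```

Run:
```python
from h import *
u=np.array([np.cos(np.radians(76.9)),np.sin(np.radians(76.9))]);N=np.array([.5016,-.0450])
g=N-.175*u
plan((*g,.056),76.9,40)
```

```text
t 6.05 tcp tgt [ 0.453  -0.2536  0.1027] now [ 0.4512 -0.2625  0.3083] tip now [ 0.4599 -0.2241  0.2617]
  row [-0.5027, -0.0015, 0.6518, -0.0057, -0.0058, 0.0099] rows 4.1 scale 1.0
```

>>> send_rows([
  [-0.1, 0, 0.13, 0, 0, 0],
  [-0.22, 0, 0.285, 0, 0, 0],
  [-0.37, 0, 0.48, 0, 0, 0],
  [-0.46, 0, 0.595, 0, 0, 0],
  [-0.503, -0.0015, 0.652, -0.006, -0.006, 0.01],
  [-0.503, -0.0015, 0.652, -0.006, -0.006, 0.01],
  [-0.503, -0.0015, 0.652, -0.006, -0.006, 0.01],
])

```text
t: 6.75
eef_pos: [0.4541, -0.2549, 0.1045]
eef_rot: [-2.044, -1.625, -0.744]
wrist_force: [0.7, -0.2, -1.9]
opening: 0.0559
```

Run:
```python
from h import *
u=np.array([np.cos(np.radians(76.9)),np.sin(np.radians(76.9))]);N=np.array([.5016,-.0450])
print(arm.sense()['wrist_force'])
plan((*(N-.0287*u),.055),76.9,40)
```

```text
[ 0.70044098 -0.16183683 -1.91554966]
t 6.75 tcp tgt [ 0.4862 -0.1111  0.1017] now [ 0.4541 -0.2549  0.1045] tip now [ 0.463  -0.2168  0.0577]
  row [0.4448, -0.0048, 0.3863, 0.0029, 0.0037, 0.0035] rows 2.9 scale 1.0
```

>>> send_rows([
  [0.08, -0.001, 0.07, 0, 0, 0],
  [0.2, -0.002, 0.174, 0, 0, 0],
  [0.3, -0.003, 0.26, 0, 0, 0],
  [0.38, -0.004, 0.33, 0, 0, 0],
  [0.42, -0.004, 0.365, 0, 0, 0],
  [0.445, -0.005, 0.386, 0.003, 0.004, 0.003],
  [0.445, -0.005, 0.386, 0.003, 0.004, 0.003],
  [0.445, -0.005, 0.386, 0.003, 0.004, 0.003],
])

```text
t: 7.55
eef_pos: [0.4867, -0.1137, 0.1014]
eef_rot: [-2.047, -1.624, -0.744]
wrist_force: [-0.5, 0.2, -1.7]
opening: 0.0554
```

Run:
```python
from h import *
u=np.array([np.cos(np.radians(76.9)),np.sin(np.radians(76.9))]);N=np.array([.5016,-.0450])
print(arm.sense()['wrist_force'])
plan((*(N-.0287*u),.055),76.9,40)
plan((*(N-.0287*u),.0395),76.9,40)
p=arm.snapshot('side');save(p,'sd4')
a=cv2.imread('pics/sd4.png')[150:310,180:380];cv2.imwrite('pics/sd4.png',cv2.resize(a,None,fx=3.5,fy=3.5,interpolation=2))
```

```text
[-0.47933522  0.1635795  -1.65913641]
t 7.55 tcp tgt [ 0.4862 -0.1111  0.1017] now [ 0.4867 -0.1137  0.1014] tip now [ 0.4957 -0.0757  0.0546]
  row [0.0083, -0.0042, 0.0052, 0.0053, 0.0044, 0.0004] rows 0.1 scale 1.0
t 7.55 tcp tgt [ 0.4862 -0.1111  0.0862] now [ 0.4867 -0.1137  0.1014] tip now [ 0.4957 -0.0757  0.0546]
  row [-0.0314, -0.0043, 0.0528, 0.0053, 0.0044, 0.0004] rows 0.3 scale 1.0
```

View pics/sd4.png

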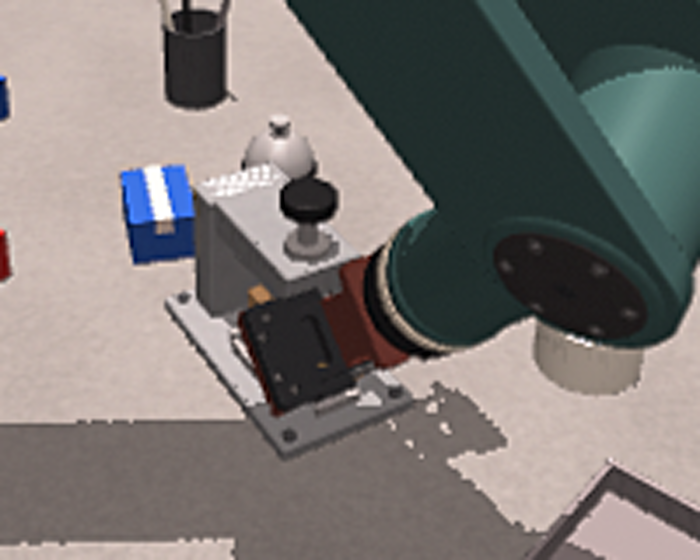

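The carton's end shows under the head at (260,295), and the gripper's body is clear in front of the head. I'll settle it sideways first, then lower it.

>>> send_rows([
  [0.008, -0.004, 0.005, 0.004, 0.004, 0],
  [0.008, -0.004, 0.005, 0.004, 0.004, 0],
  [-0.012, -0.004, 0.029, 0.004, 0.004, 0],
  [-0.022, -0.004, 0.041, 0.004, 0.004, 0],
  [-0.022, -0.004, 0.041, 0.004, 0.004, 0],
])

```text
t: 8.1
eef_pos: [0.4854, -0.11, 0.0889]
eef_rot: [-2.042, -1.62, -0.743]
wrist_force: [0.5, 0.2, -1.6]
opening: 0.0561
```

Run:
```python
from h import *
u=np.array([np.cos(np.radians(76.9)),np.sin(np.radians(76.9))]);N=np.array([.5016,-.0450])
plan((*(N-.0287*u),.0393),76.9,40)
```

```text
t 8.1 tcp tgt [ 0.4862 -0.1111  0.086 ] now [ 0.4854 -0.11    0.0889] tip now [ 0.4942 -0.0717  0.0422]
  row [-0.0102, 0.0042, 0.0064, -0.0031, -0.0029, -0.0031] rows 0.1 scale 1.0
```

>>> send_rows([
  [-0.005, 0.002, 0.003, 0, 0, 0],
  [-0.009, 0.003, 0.006, 0, 0, 0],
  [-0.009, 0.003, 0.006, 0, 0, 0],
  [-0.009, 0.003, 0.006, 0, 0, 0],
])

```text
t: 8.5
eef_pos: [0.4863, -0.111, 0.0872]
eef_rot: [-2.042, -1.621, -0.744]
wrist_force: [-0.5, -0.1, -2.7]
opening: 0.0558
```

Run:
```python
from h import *
u=np.array([np.cos(np.radians(76.9)),np.sin(np.radians(76.9))]);N=np.array([.5016,-.0450])
s=arm.sense();print(s['wrist_force'],s['torque'])
plan((*(N-.0287*u),.0393),76.9,40)
```

```text
[-0.50212897 -0.12463555 -2.6690004 ] [-0.58167271  0.19352867 -0.04221864]
t 8.5 tcp tgt [ 0.4862 -0.1111  0.086 ] now [ 0.4863 -0.111   0.0872] tip now [ 0.4952 -0.0728  0.0405]
  row [-0.0034, -0.0003, 0.0031, -0.0013, -0.0019, -0.001] rows 0.0 scale 1.0
```

>>> send_rows([
  [-0.004, 0, 0.005, 0, 0, 0],
  [-0.004, 0, 0.005, 0, 0, 0],
  [-0.004, 0, 0.005, 0, 0, 0],
])

```text
t: 8.8
eef_pos: [0.4864, -0.111, 0.0858]
eef_rot: [-2.042, -1.621, -0.744]
wrist_force: [-0.5, -1.7, 1.8]
opening: 0.0561
```

Run:
```python
from h import *
u=np.array([np.cos(np.radians(76.9)),np.sin(np.radians(76.9))]);N=np.array([.5016,-.0450])
s=arm.sense();print(s['wrist_force'],s['torque'])
plan((*(N-.0287*u),.0393),76.9,40)
```

```text
[-0.49060984 -1.70669168  1.82213101] [-0.37711393  0.21297686  0.05335661]
t 8.8 tcp tgt [ 0.4862 -0.1111  0.086 ] now [ 0.4864 -0.111   0.0858] tip now [ 0.4953 -0.0727  0.0391]
  row [0.0001, -0.0006, -0.0013, -0.0009, -0.0023, -0.0007] rows 0.0 scale 1.0
```

Contact with the nest floor: the vertical force went from -2.7 to +1.8 N at the expected height. Releasing.

>>> send_rows([
  [0, 0, 0, 0, 0, 0],
  [0, 0, 0, 0, 0, 0],
  [0, 0, 0, 0, 0, 0],
  [0, 0, 0, 0, 0, 0],
], fingers=0.15)

```text
t: 9.2
eef_pos: [0.4863, -0.1109, 0.0855]
eef_rot: [-2.042, -1.621, -0.744]
wrist_force: [0.0, 0.8, 0.3]
opening: 0.0746
```

>>> send_rows([
  [0, 0, -0.06, 0, 0, 0],
  [0, 0, -0.2, 0, 0, 0],
  [0, 0, -0.4, 0, 0, 0],
  [0, 0, -0.6, 0, 0, 0],
  [0, 0, -0.6, 0, 0, 0],
  [0, 0, -0.6, 0, 0, 0],
])

```text
t: 9.8
eef_pos: [0.4645, -0.2064, 0.2015]
eef_rot: [-2.046, -1.623, -0.744]
wrist_force: [-0.6, 0.7, -0.0]
opening: 0.0745
```

Run:
```python
from h import *
s=arm.sense();print(s['opening'],s['wrist_force'])
p=arm.snapshot('wrist');save(p,'w5')
W=cloud(p,s);np.save('w5.npy',W);Q=W.reshape(-1,3)
q=Q[(np.hypot(Q[:,0]-.5,Q[:,1]+.05)<.07)&(abs(Q[:,2]-.056)<.005)]
print(len(q),np.median(q[:,2]),cv2.minAreaRect((q[:,:2]*1000).astype(np.float32)))
c=q.mean(0);V=np.linalg.svd(q-c,full_matrices=False)[2];print(V[2])
k=Q[(np.hypot(Q[:,0]-.5,Q[:,1]+.045)<.04)&(Q[:,2]>.16)]
if len(k)>5:print(len(k),np.median(k[:,2]),cv2.minAreaRect((k[:,:2]*1000).astype(np.float32)))
b=Q[(np.hypot(Q[:,0]-.51,Q[:,1]+.015)<.13)&(abs(Q[:,2]-.012)<.004)]
print('base',cv2.minAreaRect((b[:,:2]*1000).astype(np.float32)))
```

```text
0.07451424716479466 [-0.58496988  0.73244906 -0.00935079]
1946 0.05634456671406196 ((498.04058837890625, -63.116119384765625), (44.59830093383789, 56.54093933105469), 78.69379425048828)
[ 0.00447608  0.01750336 -0.99983679]
2038 0.1680351424258473 ((502.3158874511719, -44.896148681640625), (39.47602844238281, 38.607696533203125), 65.49403381347656)
base ((508.94036865234375, -15.236991882324219), (190.5875244140625, 110.16680145263672), 77.4357681274414)
```

View pics/w5.png

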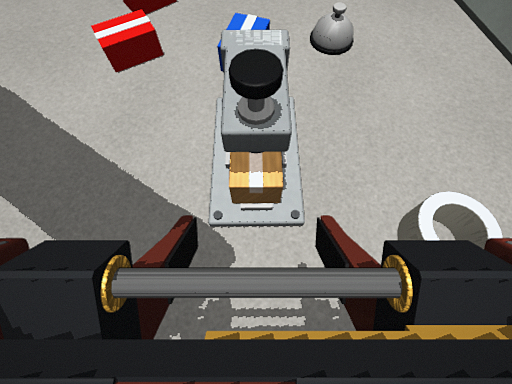

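Run:
```python
from h import *
W=np.load('w5.npy')
a=np.radians(77.2);u=np.array([np.cos(a),np.sin(a)]);v=np.array([-u[1],u[0]]);N=np.array([.5023,-.0447])
Q=W.reshape(-1,3);X=(Q[:,:2]-N)@u;Y=(Q[:,:2]-N)@v
for x in range(-44,12,4):
    m=(abs(X*1000-x-2)<2)&(abs(Y)<.026)&(abs(Q[:,2]-.05)<.02)
    if m.sum():print(x,m.sum(),np.percentile(Q[m,2],[5,50,95]).round(4))
plan((*N,.19),77.2,0,.08)
```

```text
-44 311 [0.0321 0.0452 0.0556]
-40 392 [0.0323 0.054  0.0571]
-36 180 [0.0555 0.0566 0.0575]
-32 169 [0.0555 0.0564 0.0574]
-28 164 [0.0552 0.0563 0.0575]
-24 162 [0.0553 0.0565 0.0577]
-20 167 [0.0557 0.0565 0.0574]
-16 154 [0.0556 0.0563 0.0574]
-12 155 [0.0554 0.0564 0.0573]
-8 160 [0.0555 0.0566 0.0573]
-4 152 [0.0555 0.0564 0.0573]
0 55 [0.0552 0.0562 0.057 ]
t 9.85 tcp tgt [ 0.5023 -0.0447  0.27  ] now [ 0.464  -0.205   0.2005] tip now [ 0.4729 -0.1668  0.1538]
  row [0.6834, 0.0032, 0.2114, 0.002, -1.3977, -0.0118] rows 4.7 scale 1.4
```

>>> send_rows([
  [0.26, 0, -0.31, 0, -0.9, 0],
  [0.26, 0, -0.31, 0, -0.9, 0],
  [0.26, 0, -0.31, 0, -0.9, 0],
  [0.26, 0, -0.31, 0, -0.9, 0],
  [0.26, 0, -0.31, 0, -0.9, 0],
], fingers=1)

```text
t: 10.35
eef_pos: [0.4637, -0.2028, 0.3001]
eef_rot: [-2.321, -1.848, -0.292]
wrist_force: [-0.1, 0.2, 0.1]
opening: 0.0381
```

Run:
```python
from h import *
plan((.5023,-.0447,.19),77.2,0,.08)
```

```text
t 10.35 tcp tgt [ 0.5023 -0.0447  0.27  ] now [ 0.4637 -0.2028  0.3001] tip now [ 0.4669 -0.1879  0.241 ]
  row [0.6, 0.0095, 0.2798, -0.0078, -0.5072, -0.005] rows 3.3 scale 1.0
```

>>> send_rows([
  [0.6, 0.01, 0.28, -0.008, -0.507, -0.005],
  [0.6, 0.01, 0.28, -0.008, -0.507, -0.005],
  [0.6, 0.01, 0.28, -0.008, -0.507, -0.005],
  [0.6, 0.01, 0.28, -0.008, -0.507, -0.005],
  [0.6, 0.01, 0.28, -0.008, -0.507, -0.005],
  [0.6, 0.01, 0.28, -0.008, -0.507, -0.005],
  [0.6, 0.01, 0.28, -0.008, -0.507, -0.005],
])

```text
t: 11.05
eef_pos: [0.5033, -0.0487, 0.2696]
eef_rot: [2.458, 1.952, -0.005]
wrist_force: [0.9, -0.1, 0.3]
opening: 0.0005
```

Run:
```python
from h import *
s=arm.sense();print(s['opening'],s['wrist_force'],s['joint_positions'])
plan((.5023,-.0447,.17),77.2,0,.08)
plan((.5023,-.0447,.143),77.2,0,.08)
```

```text
0.00045496874726654306 [ 0.88146429 -0.08212218  0.32133782] [-2.30740630e-01  2.58924430e-01  1.75218595e+00 -4.56213755e-03
  1.12989326e+00 -2.85914570e-04]
t 11.05 tcp tgt [ 0.5023 -0.0447  0.25  ] now [ 0.5033 -0.0487  0.2696] tip now [ 0.5032 -0.049   0.2086]
  row [0.0152, -0.0074, 0.0783, 0.0011, 0.0083, -0.0102] rows 0.4 scale 1.0
t 11.05 tcp tgt [ 0.5023 -0.0447  0.223 ] now [ 0.5033 -0.0487  0.2696] tip now [ 0.5032 -0.049   0.2086]
  row [0.0156, -0.0075, 0.1863, 0.0011, 0.0083, -0.0102] rows 0.9 scale 1.0
```

>>> send_rows([
  [0.015, -0.0075, 0.07, 0, 0.008, -0.01],
  [0.015, -0.0075, 0.07, 0, 0.008, -0.01],
  [0.015, -0.0075, 0.1, 0, 0.008, -0.01],
  [0.015, -0.0075, 0.13, 0, 0.008, -0.01],
  [0.015, -0.0075, 0.16, 0, 0.008, -0.01],
  [0.015, -0.0075, 0.18, 0, 0.008, -0.01],
  [0.015, -0.0075, 0.188, 0, 0.008, -0.01],
  [0.015, -0.0075, 0.188, 0, 0.008, -0.01],
])

```text
t: 11.85
eef_pos: [0.503, -0.0444, 0.2244]
eef_rot: [2.451, 1.959, 0.002]
wrist_force: [-4.5, -1.9, 10.5]
opening: 0.0002
```

Run:
```python
from h import *
s=arm.sense();print(s['opening'],s['wrist_force'])
plan((.5023,-.0447,.142),77.2,0,.08)
```

```text
0.00023862096432817882 [-4.48930027 -1.93033989 10.46241117]
t 11.85 tcp tgt [ 0.5023 -0.0447  0.222 ] now [ 0.503  -0.0444  0.2244] tip now [ 0.5032 -0.0446  0.1634]
  row [-0.0015, -0.0024, 0.0096, 0.0074, 0.003, 0.0029] rows 0.0 scale 1.0
```

>>> send_rows([
  [0, 0, 0.008, 0, 0, 0],
  [0, 0, 0.008, 0, 0, 0],
  [0, 0, 0.008, 0, 0, 0],
])

```text
t: 12.15
eef_pos: [0.5029, -0.0444, 0.2233]
eef_rot: [2.45, 1.959, 0.002]
wrist_force: [-4.6, -1.5, 16.7]
opening: 0.0006
```

>>> send_rows([
  [0, 0, 0.006, 0, 0, 0],
  [0, 0, 0.006, 0, 0, 0],
  [0, 0, 0.006, 0, 0, 0],
])

```text
t: 12.45
eef_pos: [0.5029, -0.0445, 0.2231]
eef_rot: [2.45, 1.959, 0.003]
wrist_force: [-10.0, 1.0, 29.5]
opening: 0.0006
```

Run:
```python
from h import *
s=arm.sense();print(s['opening'],s['wrist_force'],s['eef_pos'])
```

```text
0.000556084111417593 [-9.96623359  0.96632999 29.52210154] [ 0.50291229 -0.04445325  0.22309736]
```

The plunger is at its stop: the fingertip is at 0.143 m and the force rose to 29 N with almost no motion. Lifting off.

>>> send_rows([
  [0, 0, -0.06, 0, 0, 0],
  [0, 0, -0.16, 0, 0, 0],
  [0, 0, -0.28, 0, 0, 0],
  [0, 0, -0.36, 0, 0, 0],
  [0, 0, -0.36, 0, 0, 0],
])

```text
t: 12.95
eef_pos: [0.5045, -0.0442, 0.3131]
eef_rot: [2.448, 1.956, 0.009]
wrist_force: [0.6, -0.2, 0.1]
opening: 0.0006
```

Run:
```python
from h import *
s=arm.sense();print(s['opening'],s['wrist_force'],s['eef_pos'])
a=np.radians(77.2);u=np.array([np.cos(a),np.sin(a)]);N=np.array([.5023,-.0447])
g=N-(.0287+.10)*u
plan((*g,.0395+.12),77.2,40)
```

```text
0.0005671936984764842 [ 0.5696462  -0.18761111  0.10481965] [ 0.50449307 -0.04420895  0.31308975]
t 12.95 tcp tgt [ 0.4651 -0.2084  0.2062] now [ 0.5045 -0.0442  0.3131] tip now [ 0.5051 -0.0444  0.2521]
  row [-0.6753, -0.0132, 0.4276, 0.0181, 1.3971, 0.0092] rows 4.7 scale 1.4
```

>>> send_rows([
  [-0.2, 0, 0, 0, 0, 0],
  [-0.4, 0, 0, 0.01, 0.3, 0],
  [-0.68, -0.013, 0.1, 0.01, 0.95, 0],
  [-0.68, -0.013, 0.1, 0.01, 0.95, 0],
  [-0.68, -0.013, 0.1, 0.01, 0.95, 0],
  [-0.68, -0.013, 0.1, 0.01, 0.95, 0],
], fingers=0.15)

```text
t: 13.55
eef_pos: [0.461, -0.211, 0.2829]
eef_rot: [-2.187, -1.738, -0.527]
wrist_force: [-0.7, 0.1, -0.3]
opening: 0.0446
```

Run:
```python
from h import *
s=arm.sense();print(s['opening'])
a=np.radians(77.2);u=np.array([np.cos(a),np.sin(a)]);N=np.array([.5023,-.0447])
g=N-(.0287+.10)*u
plan((*g,.0395+.12),77.2,40)
```

```text
0.04460962993134701
t 13.55 tcp tgt [ 0.4651 -0.2084  0.2062] now [ 0.461  -0.211   0.2829] tip now [ 0.467  -0.1836  0.2287]
  row [-0.1287, 0.0154, 0.2785, -0.0049, 0.4425, -0.0102] rows 1.5 scale 1.0
```

>>> send_rows([
  [-0.129, 0.015, 0.278, -0.005, 0.4425, -0.01],
  [-0.129, 0.015, 0.278, -0.005, 0.4425, -0.01],
  [-0.129, 0.015, 0.278, -0.005, 0.4425, -0.01],
  [-0.129, 0.015, 0.278, -0.005, 0.4425, -0.01],
  [-0.129, 0.015, 0.278, -0.005, 0.4425, -0.01],
])

```text
t: 14.05
eef_pos: [0.4672, -0.2057, 0.2102]
eef_rot: [-2.035, -1.64, -0.739]
wrist_force: [-0.2, -0.0, 0.7]
opening: 0.0746
```

Run:
```python
from h import *
s=arm.sense();print(s['opening'],s['wrist_force'])
p=arm.snapshot('wrist');save(p,'w6')
W=cloud(p,s);Q=W.reshape(-1,3)
k=Q[(np.hypot(Q[:,0]-.5,Q[:,1]+.045)<.04)&(Q[:,2]>.13)];print('knob',np.median(k[:,2]),cv2.minAreaRect((k[:,:2]*1000).astype(np.float32)))
a=np.radians(77.2);u=np.array([np.cos(a),np.sin(a)]);v=np.array([-u[1],u[0]]);N=np.array([.5023,-.0447])
X=(Q[:,:2]-N)@u;Y=(Q[:,:2]-N)@v
m=(X>-.038)&(X<0)&(abs(Y)<.05)&(abs(Q[:,2]-.056)<.006)
print('carton top z',np.median(Q[m,2]),'Y range',np.percentile(Y[m],[1,99]))
m=(X>-.05)&(X<0)&(abs(Y)<.02)&(abs(Q[:,2]-.056)<.003);print('front',np.percentile(X[m],1))
g=N-.0287*u
plan((*g,.0395),77.2,40)
```

```text
0.07459367067915325 [-0.15607866 -0.00537458  0.66044518]
knob 0.1678976045363484 ((502.22296142578125, -45.04216384887695), (38.855655670166016, 39.2041130065918), 21.41400718688965)
carton top z 0.056439518803879485 Y range [-0.02715198  0.02749029]
front -0.04053320385020693
t 14.1 tcp tgt [ 0.4873 -0.1109  0.0862] now [ 0.4673 -0.2059  0.2105] tip now [ 0.4759 -0.1679  0.1635]
  row [-0.0184, -0.0062, 0.6303, -0.0004, 0.0113, 0.0193] rows 3.2 scale 1.0
```

View pics/w6.png

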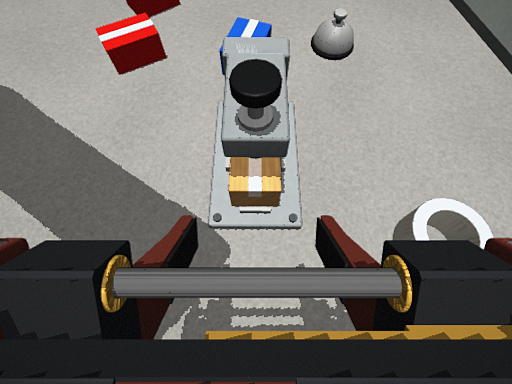

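The knob is back up at 0.168 m and the carton is still flat in the nest. Going in along the fingers.

>>> send_rows([
  [-0.018, -0.006, 0.15, 0, 0.011, 0.019],
  [-0.018, -0.006, 0.3, 0, 0.011, 0.019],
  [-0.018, -0.006, 0.45, 0, 0.011, 0.019],
  [-0.018, -0.006, 0.54, 0, 0.011, 0.019],
  [-0.018, -0.006, 0.59, 0, 0.011, 0.019],
  [-0.018, -0.006, 0.6, 0, 0.011, 0.019],
  [-0.018, -0.006, 0.6, 0, 0.011, 0.019],
])

```text
t: 14.8
eef_pos: [0.4861, -0.116, 0.0915]
eef_rot: [-2.038, -1.625, -0.743]
wrist_force: [0.9, 0.6, 0.0]
opening: 0.0744
```

Run:
```python
from h import *
s=arm.sense();print(s['opening'],s['wrist_force'])
a=np.radians(77.2);u=np.array([np.cos(a),np.sin(a)]);N=np.array([.5023,-.0447])
g=N-.0287*u
plan((*g,.0395),77.2,40)
```

```text
0.07436408877001403 [0.93972833 0.64141758 0.00981675]
t 14.8 tcp tgt [ 0.4873 -0.1109  0.0862] now [ 0.4861 -0.116   0.0915] tip now [ 0.4948 -0.0776  0.0448]
  row [0.0023, 0.0001, 0.0294, -0.0002, -0.004, -0.0023] rows 0.1 scale 1.0
```

>>> send_rows([
  [0.002, 0, 0.029, 0, 0, 0],
  [0.002, 0, 0.029, 0, 0, 0],
  [0.002, 0, 0.029, 0, 0, 0],
])

```text
t: 15.1
eef_pos: [0.4866, -0.111, 0.0856]
eef_rot: [-2.038, -1.622, -0.743]
wrist_force: [0.3, -0.2, 0.4]
opening: 0.0751
```

>>> send_rows([
  [0, 0, 0, 0, 0, 0],
  [0, 0, 0, 0, 0, 0],
  [0, 0, 0, 0, 0, 0],
  [0, 0, 0, 0, 0, 0],
  [0, 0, 0, 0, 0, 0],
  [0, 0, 0, 0, 0, 0],
], fingers=1)

```text
t: 15.7
eef_pos: [0.4866, -0.1109, 0.0854]
eef_rot: [-2.038, -1.622, -0.743]
wrist_force: [-1.5, -2.7, 1.7]
opening: 0.0555
```

Run:
```python
from h import *
s=arm.sense();print(s['opening'],s['wrist_force'])
a=np.radians(77.2);u=np.array([np.cos(a),np.sin(a)]);N=np.array([.5023,-.0447])
for d,z in((.0287,.0525),(.2,.0525)):
  plan((*(N-d*u),z),77.2,40)
```

```text
0.0554812754359527 [-1.51371288 -2.65528977  1.67171481]
t 15.7 tcp tgt [ 0.4873 -0.1109  0.0992] now [ 0.4866 -0.1109  0.0854] tip now [ 0.4952 -0.0725  0.0388]
  row [0.0359, 0.0025, -0.0419, -0.0016, -0.0058, -0.0057] rows 0.3 scale 1.0
t 15.7 tcp tgt [ 0.4493 -0.278   0.0992] now [ 0.4866 -0.1109  0.0854] tip now [ 0.4952 -0.0725  0.0388]
  row [-0.4877, 0.0037, -0.4838, -0.0016, -0.0058, -0.0057] rows 3.4 scale 1.0
```

>>> send_rows([
  [0.018, 0, -0.021, 0, 0, 0],
  [0.036, 0, -0.043, 0, 0, 0],
  [0.036, 0, -0.043, 0, 0, 0],
  [0.036, 0, -0.043, 0, 0, 0],
])

```text
t: 16.1
eef_pos: [0.4866, -0.1108, 0.0996]
eef_rot: [-2.038, -1.623, -0.743]
wrist_force: [0.7, -0.6, -2.0]
opening: 0.056
```

Run:
```python
from h import *
s=arm.sense();print(s['opening'],s['wrist_force'])
a=np.radians(77.2);u=np.array([np.cos(a),np.sin(a)]);N=np.array([.5023,-.0447])
plan((*(N-.19*u),.0535),77.2,40)
```

```text
0.055977725755603884 [ 0.70641764 -0.57186688 -2.04127246]
t 16.1 tcp tgt [ 0.4515 -0.2682  0.1002] now [ 0.4866 -0.1108  0.0996] tip now [ 0.4953 -0.0724  0.053 ]
  row [-0.4916, 0.0034, -0.4177, -0.0013, -0.0051, -0.0047] rows 3.2 scale 1.0
```

>>> send_rows([
  [-0.06, 0, -0.051, 0, 0, 0],
  [-0.18, 0.001, -0.153, 0, 0, 0],
  [-0.3, 0.002, -0.255, 0, 0, 0],
  [-0.4, 0.003, -0.34, 0, 0, 0],
  [-0.4, 0.003, -0.34, 0, 0, 0],
  [-0.25, 0.003, -0.55, 0, 0, 0],
  [-0.2, 0.003, -0.58, 0, 0, 0],
  [-0.2, 0.003, -0.58, 0, 0, 0],
])

```text
t: 16.9
eef_pos: [0.4591, -0.2394, 0.1806]
eef_rot: [-2.038, -1.626, -0.745]
wrist_force: [0.5, 0.1, -2.3]
opening: 0.056
```

Run:
```python
from h import *
s=arm.sense();print(s['opening'],s['wrist_force'],s['joint_positions'])
a=np.radians(97);u=np.array([np.cos(a),np.sin(a)]);T=np.array([.5015,-.3445])
plan((*(T-.0285*u),.11),97,40)
```

```text
0.0560376777743878 [ 0.54758439  0.13698818 -2.33350921] [-0.9163429   0.58057212  1.6946513   0.52939358  1.38676628 -0.93212485]
t 16.9 tcp tgt [ 0.5098 -0.4117  0.1567] now [ 0.4591 -0.2394  0.1806] tip now [ 0.4679 -0.2011  0.134 ]
  row [-0.5415, 0.351, -0.3302, 0.448, -0.0026, -0.5294] rows 3.6 scale 1.0
```

>>> send_rows([
  [-0.13, 0.085, -0.08, 0.1, 0, -0.12],
  [-0.3, 0.2, -0.19, 0.25, 0, -0.3],
  [-0.54, 0.35, -0.33, 0.448, -0.003, -0.53],
  [-0.54, 0.35, -0.33, 0.448, -0.003, -0.53],
  [-0.54, 0.35, -0.33, 0.448, -0.003, -0.53],
  [-0.54, 0.35, -0.33, 0.448, -0.003, -0.53],
  [-0.54, 0.35, -0.33, 0.448, -0.003, -0.53],
  [-0.54, 0.35, -0.33, 0.448, -0.003, -0.53],
])

```text
t: 17.7
eef_pos: [0.508, -0.4096, 0.1537]
eef_rot: [-1.687, -1.905, -0.614]
wrist_force: [-0.2, 0.9, -1.2]
opening: 0.0559
```

Run:
```python
from h import *
s=arm.sense();print(s['opening'],s['wrist_force'],s['joint_positions'])
a=np.radians(97);u=np.array([np.cos(a),np.sin(a)]);T=np.array([.5015,-.3445])
plan((*(T-.0285*u),.04),97,40)
p=arm.snapshot('side');save(p,'sd7')
p=arm.snapshot('wrist');save(p,'w7')
W=cloud(p,s);m=np.zeros((384,512),bool);m[140:255,212:300]=1
q=W[m];q=q[~np.isnan(q[:,0])];z0=np.median(q[:,2]);q=q[abs(q[:,2]-z0)<.004];n=np.linalg.svd(q-q.mean(0),full_matrices=False)[2][2];print('top z',z0,n)
```

```text
0.05592020910823236 [-0.16862069  0.94736114 -1.20781745] [-0.93283169  0.84712182  1.16740045  0.32708066  1.75315621 -1.09939021]
t 17.7 tcp tgt [ 0.5098 -0.4117  0.0867] now [ 0.508  -0.4096  0.1537] tip now [ 0.503  -0.3705  0.1071]
  row [-0.18, 0.0071, 0.1983, -0.0063, -0.0087, -0.0039] rows 1.3 scale 1.0
top z 0.12464838970940556 [-1.00331723e-03  1.77270116e-04 -9.99999481e-01]
```

View pics/sd7.png

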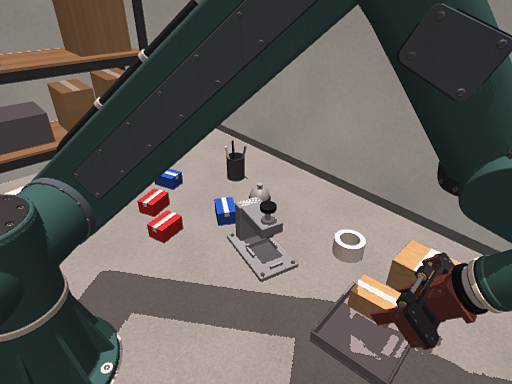

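View pics/w7.png

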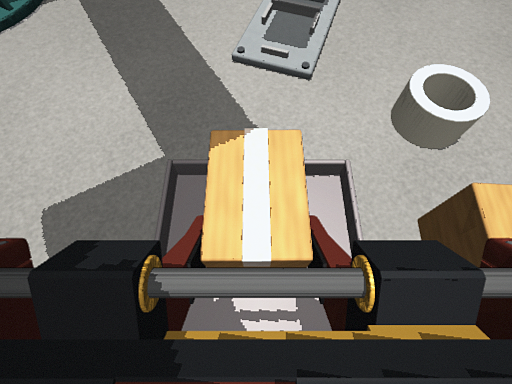

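The carton is held level over the tray at wrist pixel (256,195), and no stamp mark is rendered on its top. Lowering.

>>> send_rows([
  [-0.04, 0.007, 0.04, -0.006, -0.008, -0.004],
  [-0.1, 0.007, 0.107, -0.006, -0.008, -0.004],
  [-0.15, 0.007, 0.163, -0.006, -0.008, -0.004],
  [-0.18, 0.007, 0.198, -0.006, -0.008, -0.004],
  [-0.18, 0.007, 0.198, -0.006, -0.008, -0.004],
  [-0.18, 0.007, 0.198, -0.006, -0.008, -0.004],
])

```text
t: 18.4
eef_pos: [0.5101, -0.4134, 0.0861]
eef_rot: [-1.691, -1.91, -0.615]
wrist_force: [0.6, 0.0, -2.0]
opening: 0.056
```

Run:
```python
from h import *
s=arm.sense();print(s['opening'],s['wrist_force'])
a=np.radians(97);u=np.array([np.cos(a),np.sin(a)]);T=np.array([.5015,-.3445])
plan((*(T-.0285*u),.033),97,40)
```

```text
0.05600482260024288 [ 0.61546628  0.04716663 -2.00749522]
t 18.4 tcp tgt [ 0.5098 -0.4117  0.0797] now [ 0.5101 -0.4134  0.0861] tip now [ 0.5054 -0.3744  0.0394]
  row [-0.0113, -0.0007, 0.0239, 0.0009, -0.0001, -0.0008] rows 0.1 scale 1.0
```

>>> send_rows([
  [-0.01, 0, 0.012, 0, 0, 0],
  [-0.016, 0, 0.02, 0, 0, 0],
  [-0.016, 0, 0.02, 0, 0, 0],
  [-0.016, 0, 0.02, 0, 0, 0],
])

```text
t: 18.8
eef_pos: [0.5103, -0.4135, 0.0807]
eef_rot: [-1.691, -1.911, -0.615]
wrist_force: [-0.4, 0.2, -0.4]
opening: 0.056
```

Run:
```python
from h import *
s=arm.sense();print(s['opening'],s['wrist_force'],s['torque'])
plan((.505,-.3728,.032),97,40)
```

```text
0.056007141354335564 [-0.40641378  0.17543005 -0.38229284] [-0.52989411 -0.03273881 -0.061455  ]
t 18.8 tcp tgt [ 0.5098 -0.4117  0.0787] now [ 0.5103 -0.4135  0.0807] tip now [ 0.5056 -0.3747  0.0339]
  row [0.0007, -0.0013, 0.0106, 0.0021, 0.0034, 0.0003] rows 0.1 scale 1.0
```

>>> send_rows([
  [-0.003, 0, 0.004, 0, 0, 0],
  [-0.003, 0, 0.004, 0, 0, 0],
  [-0.003, 0, 0.004, 0, 0, 0],
])

```text
t: 19.1
eef_pos: [0.5102, -0.4133, 0.0791]
eef_rot: [-1.691, -1.911, -0.615]
wrist_force: [0.1, 0.2, -1.7]
opening: 0.0559
```

Run:
```python
from h import *
s=arm.sense();print(s['opening'],s['wrist_force'],s['torque'],s['eef_pos'])
```

```text
0.05594997500223798 [ 0.10630901  0.18398908 -1.68576183] [-0.60609576  0.04797589  0.01649362] [ 0.51023912 -0.41334166  0.07912023]
```

>>> send_rows([
  [-0.002, 0, 0.003, 0, 0, 0],
  [-0.002, 0, 0.003, 0, 0, 0],
  [-0.002, 0, 0.003, 0, 0, 0],
])

```text
t: 19.4
eef_pos: [0.5103, -0.4134, 0.0788]
eef_rot: [-1.691, -1.911, -0.615]
wrist_force: [0.2, -1.3, 4.1]
opening: 0.0561
```

Run:
```python
from h import *
s=arm.sense();print(s['opening'],s['wrist_force'],s['torque'],s['eef_pos'])
```

```text
0.056096533210619554 [ 0.24549491 -1.27470467  4.08431436] [0.09097416 0.28961442 0.1570914 ] [ 0.5102637  -0.41341468  0.07881315]
```

Contact with the tray floor. Releasing and backing off.

>>> send_rows([
  [0, 0, 0, 0, 0, 0],
  [0, 0, 0, 0, 0, 0],
  [0, 0, 0, 0, 0, 0],
  [0, 0, 0, 0, 0, 0],
], fingers=0.15)

```text
t: 19.8
eef_pos: [0.5102, -0.4131, 0.0779]
eef_rot: [-1.691, -1.911, -0.615]
wrist_force: [-0.5, -0.4, 0.6]
opening: 0.0744
```

>>> send_rows([
  [0, 0, -0.06, 0, 0, 0],
  [0, 0, -0.2, 0, 0, 0],
  [0.1, 0, -0.4, 0, 0, 0],
  [0.2, 0, -0.6, 0, 0, 0],
  [0.3, 0, -0.8, 0, 0, 0],
  [0.3, 0, -0.8, 0, 0, 0],
])

```text
t: 20.4
eef_pos: [0.5195, -0.4855, 0.2855]
eef_rot: [-1.695, -1.918, -0.614]
wrist_force: [0.1, -0.6, 0.0]
opening: 0.0749
```

Run:
```python
from h import *
s=arm.sense();print(s['opening'],s['wrist_force'],s['joint_positions'])
p=arm.snapshot('wrist');save(p,'w8')
Q=cloud(p,s).reshape(-1,3)
q=Q[(np.hypot(Q[:,0]-.5,Q[:,1]+.345)<.07)&(abs(Q[:,2]-.049)<.006)]
print(len(q),np.median(q[:,2]),cv2.minAreaRect((q[:,:2]*1000).astype(np.float32)),np.linalg.svd(q-q.mean(0),full_matrices=False)[2][2])
plan((.6822,.179,.10),77,0,.08)
```

```text
0.07487209200172829 [ 0.13595762 -0.56635251  0.02862185] [-0.97492565  0.82084514  0.87435059  0.33833545  2.05388323 -1.03430762]
2366 0.04937682409926304 ((502.62066650390625, -346.43463134765625), (55.88379669189453, 81.06938934326172), 7.532949924468994) [ 0.00165954 -0.00681052  0.99997543]
t 20.45 tcp tgt [0.6822 0.179  0.18  ] now [ 0.5196 -0.4859  0.2863] tip now [ 0.5152 -0.4473  0.2392]
  row [1.704, 0.9652, 1.9599, -0.2294, -1.3649, 0.6725] rows 13.9 scale 1.96
```

View pics/w8.png

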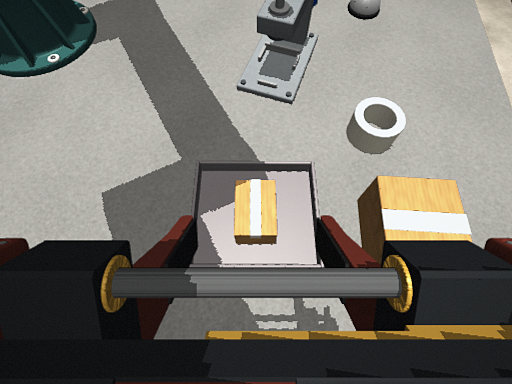

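Carton flat in the tray (top 0.0494 m, 56x81 mm outline at 502.6,-346.4). On to the bell, passing high.

Run:
```python
from h import *
plan((.60,-.15,.25),77,0,.08)
```

```text
t 20.45 tcp tgt [ 0.6  -0.15  0.33] now [ 0.5196 -0.4859  0.2863] tip now [ 0.5152 -0.4473  0.2392]
  row [1.109, 0.4827, 0.6898, -0.2294, -1.3649, 0.6725] rows 7.0 scale 1.36
```

>>> send_rows([
  [0.8, 0.35, 0.45, -0.16, -0.98, 0.48],
  [0.8, 0.35, 0.45, -0.16, -0.98, 0.48],
  [0.8, 0.35, 0.45, -0.16, -0.98, 0.48],
  [0.8, 0.35, 0.45, -0.16, -0.98, 0.48],
  [0.8, 0.35, 0.45, -0.16, -0.98, 0.48],
  [0.8, 0.35, 0.45, -0.16, -0.98, 0.48],
  [0.8, 0.35, 0.45, -0.16, -0.98, 0.48],
], fingers=1)

```text
t: 21.15
eef_pos: [0.578, -0.2476, 0.3212]
eef_rot: [-2.236, -1.968, -0.193]
wrist_force: [-0.2, -0.9, -0.5]
opening: 0.0223
```

Run:
```python
from h import *
plan((.66,.10,.22),77,0,.08)
```

```text
t 21.15 tcp tgt [0.66 0.1  0.3 ] now [ 0.578  -0.2476  0.3212] tip now [ 0.5775 -0.2353  0.2615]
  row [1.376, 0.1565, 0.3609, -0.0847, -0.3967, 0.1988] rows 7.2 scale 1.38
```

>>> send_rows([
  [0.95, 0.11, 0.2, -0.085, -0.397, 0.2],
  [0.95, 0.11, 0.2, -0.085, -0.397, 0.2],
  [0.95, 0.11, 0.2, -0.085, -0.397, 0.2],
  [0.95, 0.11, 0.2, -0.085, -0.397, 0.2],
  [0.95, 0.11, 0.2, -0.085, -0.397, 0.2],
  [0.95, 0.11, 0.2, -0.085, -0.397, 0.2],
  [0.95, 0.11, 0.2, -0.085, -0.397, 0.2],
])

```text
t: 21.85
eef_pos: [0.6362, -0.0126, 0.3177]
eef_rot: [-2.461, -1.952, 0.002]
wrist_force: [-0.6, -0.3, 0.1]
opening: 0.0006
```

Run:
```python
from h import *
s=arm.sense();p=arm.snapshot('wrist');save(p,'w9')
Q=cloud(p,s).reshape(-1,3)
q=Q[(np.hypot(Q[:,0]-.6822,Q[:,1]-.179)<.03)&(Q[:,2]>.0525)&(Q[:,2]<.062)]
if len(q)>4:print(len(q),np.median(q[:,2]),cv2.minAreaRect((q[:,:2]*1000).astype(np.float32)))
plan((.6822,.179,.075),77,0,.08)
```

```text
98 0.05551984354321535 ((681.8020629882812, 174.02276611328125), (6.61856746673584, 17.56336784362793), 76.16608428955078)
t 21.9 tcp tgt [0.6822 0.179  0.155 ] now [ 0.636  -0.0135  0.318 ] tip now [ 0.636  -0.0135  0.257 ]
  row [0.7925, 0.0037, 0.6511, -0.0014, 0.0022, -0.0087] rows 5.1 scale 1.0
```

>>> send_rows([
  [0.2, 0, 0.1, 0, 0, 0],
  [0.4, 0, 0.2, 0, 0, 0],
  [0.6, 0.002, 0.3, 0, 0, 0],
  [0.75, 0.003, 0.4, 0, 0, 0],
  [0.7925, 0.004, 0.5, 0, 0, -0.009],
  [0.7925, 0.004, 0.62, 0, 0, -0.009],
  [0.7925, 0.004, 0.65, 0, 0, -0.009],
  [0.7925, 0.004, 0.65, 0, 0, -0.009],
])

```text
t: 22.7
eef_pos: [0.6819, 0.1784, 0.155]
eef_rot: [-2.459, -1.954, 0.005]
wrist_force: [0.2, 0.3, 0.5]
opening: 0.0004
```

Run:
```python
from h import *
print(arm.sense()['wrist_force'])
plan((.6823,.179,.0485),77,0,.08)
```

```text
[0.22746613 0.29274972 0.53381692]
t 22.7 tcp tgt [0.6823 0.179  0.1285] now [0.6819 0.1784 0.155 ] tip now [0.6817 0.1784 0.094 ]
  row [0.0028, 0.0014, 0.1061, -0.0047, 0.0036, -0.0026] rows 0.5 scale 1.0
```

>>> send_rows([
  [0.003, 0.001, 0.05, 0, 0, 0],
  [0.003, 0.001, 0.08, 0, 0, 0],
  [0.003, 0.001, 0.095, 0, 0, 0],
  [0.003, 0.001, 0.108, 0, 0, 0],
  [0.003, 0.001, 0.108, 0, 0, 0],
  [0.003, 0.001, 0.108, 0, 0, 0],
])

```text
t: 23.3
eef_pos: [0.6834, 0.1812, 0.1306]
eef_rot: [2.456, 1.956, 0.002]
wrist_force: [0.8, -3.8, 3.8]
opening: 0.0006
```

>>> send_rows([
  [0, 0, 0.006, 0, 0, 0],
  [0, 0, 0.006, 0, 0, 0],
  [0, 0, 0.006, 0, 0, 0],
])

```text
t: 23.6
eef_pos: [0.6835, 0.1813, 0.1293]
eef_rot: [2.456, 1.956, 0.003]
wrist_force: [-0.1, -4.4, 8.1]
opening: 0.0003
```

>>> send_rows([
  [0, 0, 0.006, 0, 0, 0],
  [0, 0, 0.006, 0, 0, 0],
  [0, 0, 0.006, 0, 0, 0],
])

```text
t: 23.9
eef_pos: [0.6835, 0.1814, 0.1292]
eef_rot: [2.456, 1.956, 0.003]
wrist_force: [-2.9, -4.8, 15.7]
opening: 0.0008
```

At its stop (0.1 mm of motion for +7.6 N). Letting go.

>>> send_rows([
  [0, 0, -0.05, 0, 0, 0],
  [0, 0, -0.15, 0, 0, 0],
  [0, 0, -0.3, 0, 0, 0],
  [-0.1, 0, -0.5, 0, 0, 0],
  [-0.2, 0, -0.7, 0, 0, 0],
  [-0.2, 0, -0.7, 0, 0, 0],
  [-0.2, 0, -0.7, 0, 0, 0],
])

```text
t: 24.6
eef_pos: [0.6721, 0.1328, 0.3041]
eef_rot: [2.457, 1.955, 0.007]
wrist_force: [0.5, 1.7, 0.1]
opening: 0.0001
```

Run:
```python
from h import *
print(arm.sense()['wrist_force'])
A=cloud(arm.snapshot('wrist'),arm.sense()).reshape(-1,3)
p=arm.snapshot('side');save(p,'sd10');B=cloud(p).reshape(-1,3)
p=arm.snapshot('scene');save(p,'sc10');C=cloud(p).reshape(-1,3)
for n,Q in(('w',A),('sd',B),('sc',C)):
  for nm,c,r,a,b in(('bell',(.682,.179),.03,.045,.07),('carton',(.502,-.346),.06,.043,.055),('knob',(.502,-.045),.04,.14,.18),('tape',(.678,-.17),.06,.03,.06),('big',(.707,-.352),.1,.07,.09),('cup',(.714,.34),.06,.06,.09)):
    q=Q[(np.hypot(Q[:,0]-c[0],Q[:,1]-c[1])<r)&(Q[:,2]>a)&(Q[:,2]<b)]
    if len(q)>4:
      R_=cv2.minAreaRect((q[:,:2]*1000).astype(np.float32));print(n,nm,len(q),np.percentile(q[:,2],90).round(4),np.round(R_[0],1),np.round(R_[1],1))
```

```text
[0.4962797  1.72295897 0.09802032]
w bell 221 0.0546 [681.5 181.7] [18.5 18.9]
w cup 152 0.0723 [705.4 315.1] [ 5.1 31.8]
sd bell 23 0.0578 [681.5 176.3] [15.4 16.6]
sd carton 1065 0.0511 [ 502.6 -348.6] [58.1 80.2]
sd knob 200 0.1694 [502.2 -47.2] [38.  38.2]
sd tape 550 0.0495 [ 677.6 -173.1] [77.9 79.1]
sd big 1883 0.0822 [ 707.1 -356.6] [105.6 119.1]
sd cup 214 0.0853 [717.2 338.4] [69.6 58.3]
sc bell 35 0.0577 [682.3 179.7] [16.8 18.8]
sc knob 24 0.17 [492.5 -49.5] [17.9 37.3]
sc tape 98 0.0503 [ 681.6 -162.2] [64.3 78.5]
sc big 615 0.0824 [ 706.4 -354.5] [100.2 128.1]
sc cup 292 0.0859 [713.  343.1] [63.2 61.9]
```

View pics/sd10.png

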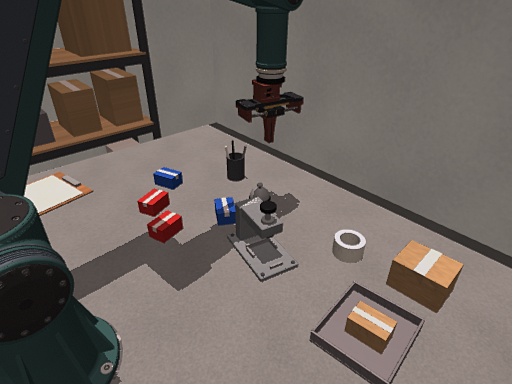

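The side view shows the carton flat in the tray at (371,325), the stand empty, the bystanders unmoved and the gripper clear of everything.

```bash
python3 -c "
from cell import arm
print(arm.hand_in())"
```

```text
the job is handed in; nothing more can be done
None
```

The carton was stamped and set down in the out tray, then the bell was rung. I handed the job in at about 25 s with no verdict reported.

- **Nest:** I gripped the brown carton 12 mm from its end, leaned 40°, set it in the nest and let go. The wrist camera showed it flat (top at 56 mm) and inside the guides.
- **Stamp:** I pressed the plunger until the fingertip was at 143 mm. The force there rose to about 29 N with almost no further motion, so it was at its stop. The knob came back to 168 mm.
- **Tray:** I lifted the carton out over the lip and lowered it until it touched the tray floor before releasing. It lies flat and right way up near the tray's centre, with its top at 49 mm.
- **Bell:** I pressed it once, last. It reached its stop at 49 mm, where about 16 N gave only 0.1 mm more motion, and its top is back near 56 mm.
- **Final check:** The tape, bigger box and pen cup match their starting positions in the side camera to within about 1 mm. The gripper touches nothing.

**Weak or disagreeing checks:**
- No stamp mark shows on the carton in the pictures, so stamping rests on the plunger reaching its stop.
- The cameras disagree by 2 to 5 mm in y in places.
- The arm partly hid the tape from the scene camera, so its last reading there is unreliable.

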